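# Load the large ring cutter into the flap-gated cutter rack

### The arm

A 6-joint arm with a two-finger parallel gripper is mounted at the origin on the work surface; the furniture and walls round the work are solid. World frame = base frame: x ahead of the robot, y to its left, z up, the work surface at z = 0. Lengths are in mm, angles in rad, forces in N, time in s.
With the tool pointing down it reaches from about 350 to 975 mm from the base axis. Payload 7.1 kg.
Tool frame: the origin (TCP) lies at the very end of the fingers, on their centre line; the grasp point (between the pads) lies 19 mm behind it; z points along the fingers, y is the direction in which the jaws open and shut (so a half turn about z gives the same grasp; the last joint's range is limited). The gripper opens to 88 mm and grips with 3 to 60 N. Pads are 20 mm wide; open, the fingers measure 115 mm over their backs; the gripper's body (75 mm by 178 mm) begins 61 mm behind the grasp point.
Start: joints at [-1.308, 0.423, 1.63, -0, 1.089, -0.019], TCP at [173.821, -600.326, 222.675] pointing down, gripper open.
Joint ranges: [-3, 3], [-0.9, 2.11], [0.09, 2.58], [-1.31, 4.45], [0.11, 2.69], [-2.54, 2.54]. Speed limits (rad/s): [2.39, 2.39, 3.01, 3.14, 3.14, 3.14].

### API

Orientations are given as a rotation vector (axis times angle).
In Python, from workcell import * gives the robot as it stands.
- The arm moves only by the tool play_rows, never from a script. Its argument "plan" is text: rows parted by semicolons, each of 7 numbers parted by spaces: the finger opening in cm, from 0 to 8.78, then the shift along the tool's x, y, z in cm, then the turn, a rotation vector about the tool's x, y, z in degrees. A call has 1 to 20 rows; each row shifts and turns the commanded pose from where the row before left it, along the tool's axes as they then stand; what a row does not reach is not made up. A row lasts 1/8 s, in which the tool goes at most 62.5 mm and 10.7 degrees, less where a joint would pass 70% of its speed; a pose out of reach is approached as far as the arm can. A call is refused whole if a number of a shift passes 6.25 or a number of a turn 10.7, either way. A call with a gripper value outside its range is refused whole. The fingers move at their own pace and stop on an object; the grip force is fixed at half the most. Time passes only in rows, so rows that do not move let the fingers close. It gives the time, the measured TCP pose, the force and the opening at its end, in the units of the state.
- get_obs(): the state, without advancing time (a new reading comes with each control period).
- get_image(name): name is "scene" or "top" or "wrist"; returns a dict with "pixels" (384x512x3 uint8, red, green, blue), "range_z" (384x512 float32, mm along the optical axis (not along the pixel's ray), 0 where there is no reading), "fx", "fy", "cx", "cy" (pixels), "distortion" ([k1, k2, p1, p2, k3] as OpenCV has them; the pictures are not rectified), "eye" and "attitude" of the camera in the world. Camera axes: x right, y down, z forward; pixel columns grow to the right and rows downward; lengths in mm; the calibration is good to about 2 mm. A picture is of the moment at which its call begins.
- close_job(): hands the job in, once; it reports no verdict.
The state is a dict: "t": time; "qpos": joint angles; "qvel": joint speeds; "joint_torque": joint torques, N m; "ee_pos": TCP position; "orientation": TCP orientation; "ft_force": force on the tool from outside, world axes, zero at the start; "moment": the same for the moment, N m; "width": finger opening in mm.
Only numpy, scipy, OpenCV 4.12 (cv2) and the standard library are available. Lean on these libraries where they do the work, as an engineer would, in place of code of your own. Each camera call takes 0.05 s, during which the arm holds its last target. There are 200 camera calls.

### The job

Put the larger of the two steel ring cutters away in the steel cutter rack: set it at the rack's open mouth and slide it, standing flat, through the two sprung flaps and on to the far end, until the sprung rubber pad there visibly gives a few millimetres, and hold it there for half a second. Be gentle: never squash the pad to the end of its travel and never lean hard on the rack. Then take the hand out so that both flaps swing fully shut behind the cutter; leave the other cutter where it stands.

Things in the scene. Friction and masses are not known exactly. Their poses are not given: they have to be found in the camera images.
- big_cutter: The larger ring cutter: a plain steel ring, open above and below, 64 mm across its rolled upper rim, 35 mm tall, wall about 3 to 8 mm thick, clear hole at least 42 mm across, 0.03 kg. Origin at the centre of its underside, z up. Its wall can be pinched with one finger inside the ring and one outside.
- other_cutter: The smaller ring cutter, 51 mm across, 35 mm tall, a bystander; origin at the centre of its underside.
- rack: Steel cutter rack, fixed on the table: a straight lane with a flap gate, floor 3 mm thick, x = -102 to 175 mm. Origin on the table under the middle of the gateway; x points along the lane in the pushing direction, y left of it, z up. From x = -15 mm on, the lane is 84 mm wide between 49 mm tall walls. Hinge posts 53 mm tall stand beside the gateway (y = +-46 mm).
- mouth (a point): Middle of the apron before the gate, on its floor (rack x = -60 mm, y = 0, 3 mm above the table). The apron is open above and runs from x = -100 to -15 mm between 32 mm tall guide walls that narrow from 130 to 86 mm apart.
- slot (a point): Middle of the slot above the inner lane (rack x = 85 mm, y = 0, 49 mm above the table). From x = 0 on the walls carry inward lips (46 to 49 mm above the table) that leave a 60 mm wide slot for the fingers; the big cutter passes under the lips but not through the slot. The flaps can shut once the big cutter's centre is beyond about x = 64 mm.
- gate_left (a joint): Left flap (36 mm wide, 4 mm thick, 7 to 43 mm above the table), hinged upright at rack x = 0, y = +40 mm, free edge at mid-lane. Angle in rad: 0 = shut, grows as it swings inward (+x), stop at 1.6; it does not swing outward. A light spring shuts it: 0.01 N m when shut to 0.06 N m wide open, so both flaps together resist the cutter with a few N.
- gate_right (a joint): Right flap, the mirror image, hinged at y = -40 mm; 0 = shut, grows as it swings inward.
- pad (a joint): Sprung rubber pad (60 mm wide, 3 to 33 mm above the lane floor) on a grey block at the far end. The block is clamped so that the relaxed pad's face is anywhere from rack x = 104 to 134 mm; its place is not measured. Value in m: 0 = relaxed, grows as it is pressed along rack +x, end of travel 0.010. Stiffness 1200 N/m: 2 mm takes 2.4 N, 9 mm about 11 N.
Mind the look-alikes: they are no part of the job. Leave any blue look-alike of the big_cutter alone.

How it is judged (in metres and radians):
On the way, in this order (a step that is already met when the one before it is completed fails the run):
1. the big cutter, flat in the lane, is pushing both flaps open (value of joint each of gate_left, gate_right above 0.5 rad and x of big_cutter in the frame of rack between -0.02 and 0.06 m and angle between big_cutter's own z axis and vertical below 0.2 rad and height (world z) of big_cutter below 0.012 m).
2. the big cutter, beyond the gate, presses the pad in by more than 2 mm for 0.2 s (value of joint pad above 0.002 m and x of big_cutter in the frame of rack above 0.064 m and height (world z) of big_cutter below 0.012 m), for 0.2 s.
At the end, for the whole second after the job is handed in: The big cutter rests flat on the rack's floor (tilt under 0.1 rad, height of its underside under 12 mm) with its centre 60 to 110 mm past the gate and within 20 mm of the lane's middle line, at rest; both flaps are shut (under 0.08 rad) and the pad is relaxed (under 2 mm) (x of big_cutter in the frame of rack between 0.06 and 0.11 m and y of big_cutter in the frame of rack between -0.02 and 0.02 m and height (world z) of big_cutter below 0.012 m and angle between big_cutter's own z axis and vertical below 0.1 rad and value of joint each of gate_left, gate_right below 0.08 rad and value of joint pad below 0.002 m and linear speed of big_cutter below 0.02 m/s); the robot touches nothing.
It fails at once if the pad is squashed to the end of its travel (over 9 mm) (value of joint pad above 0.009 m).
It fails at once if the robot leans on the rack with more than 25 N (contact force between any of the fingers, the arm and rack above 25 N).
It fails at once if the big cutter is forced against the rack with more than 25 N (contact force between big_cutter and rack above 25 N).
It fails at once if the other cutter is moved by more than 30 mm (distance of other_cutter from where it was at the start of the episode above 0.03 m).
It also fails if it takes over 48 s, if anything falls off the work surface, if the arm or the gripper's body presses on something with over 40 N, if the wrist force passes 120 N, or if a joint passes its speed limit or range.

## Working session

There is one attempt and no reset: what is moved stays moved. The work goes in short steps, Python scripts to look and compute and a tool call to move; the robot and the scene stay as the last step left them, time stands still between calls to the robot, and variables do not carry over. Pictures are saved under pics/ and viewed, about 8 in all and at most 12, crops included, and the job is handed in when it is done.

Besides the shell and the picture viewer there is one more tool, called as name(argument=value, ...) on one line, values as JSON. play_rows: Moves the arm, as the interface text tells. Its arguments: {"type":"object","properties":{"plan":{"type":"string"}},"required":["plan"]}

```bash
mkdir -p pics; cat > h.py <<'E'
from workcell import *
import numpy as np, cv2
from scipy.spatial.transform import Rotation as R
def att(im):
    a=np.array(im["attitude"],float)
    return R.from_rotvec(a).as_matrix() if a.shape==(3,) else (a if a.shape==(3,3) else None)
def cloud(im):
    h,w=im["range_z"].shape
    u,v=np.meshgrid(np.arange(w),np.arange(h))
    K=np.array([[im["fx"],0,im["cx"]],[0,im["fy"],im["cy"]],[0,0,1.]])
    p=cv2.undistortPoints(np.stack([u,v],-1).reshape(-1,1,2).astype(float),K,np.array(im["distortion"],float)).reshape(h,w,2)
    z=im["range_z"].astype(float)
    P=np.dstack([p[...,0]*z,p[...,1]*z,z])@att(im).T+np.array(im["eye"])
    P[z<=0]=np.nan
    return P
def save(im,n,crop=None,s=1):
    a=im["pixels"][...,::-1]
    if crop: a=a[crop[1]:crop[3],crop[0]:crop[2]]
    cv2.imwrite("pics/"+n+".png",cv2.resize(a,None,fx=s,fy=s,interpolation=cv2.INTER_CUBIC))
E
python3 - <<'E'
from h import *
import pickle
o=get_obs();print({k:np.round(v,3) for k,v in o.items()})
d={n:get_image(n) for n in("scene","top","wrist")}
pickle.dump(d,open("d0.pkl","wb"))
for n in d: print(n,d[n]["eye"],d[n]["attitude"],d[n]["fx"])
a=np.vstack([d["scene"]["pixels"],d["top"]["pixels"]])
save(d["top"],"top0",s=1.5);save(d["scene"],"scene0",s=1.5)
E
```

```text
{'t': np.float64(0.0), 'qpos': array([-1.308,  0.424,  1.631, -0.   ,  1.089, -0.019]), 'qvel': array([-0.003, -0.   ,  0.   , -0.001, -0.002, -0.   ]), 'joint_torque': array([-0.0000e+00, -5.4462e+01, -2.7367e+01,  6.4000e-02,  2.3000e-02,
       -0.0000e+00]), 'ee_pos': array([ 173.664, -599.777,  221.888]), 'orientation': array([-3.109, -0.441,  0.   ]), 'ft_force': array([0.601, 0.938, 0.252]), 'moment': array([ 0.026, -0.031,  0.012]), 'width': np.float64(87.847)}
scene [140.64194219 647.10520219 602.40486489] [-0.76968229  2.54874518 -1.19254759] 368.2009582019706
top [ 256.8538267    82.39636555 1258.43396934] [-2.13993178  2.10361939 -0.21158262] 460.58172299808837
wrist [ 242.88878294 -580.75334931  383.74997769] [ 2.33287365 -1.75494424 -0.2366355 ] 284.76464244845204
```

View pics/top0.png

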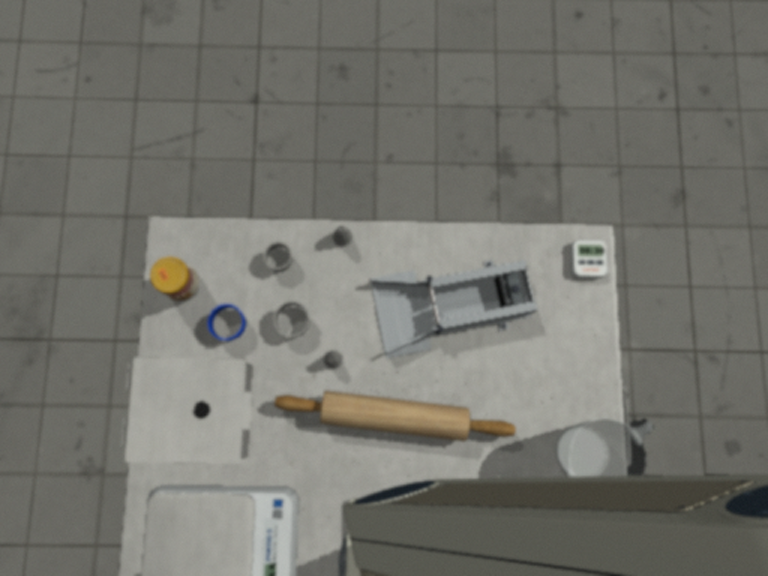

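View pics/scene0.png

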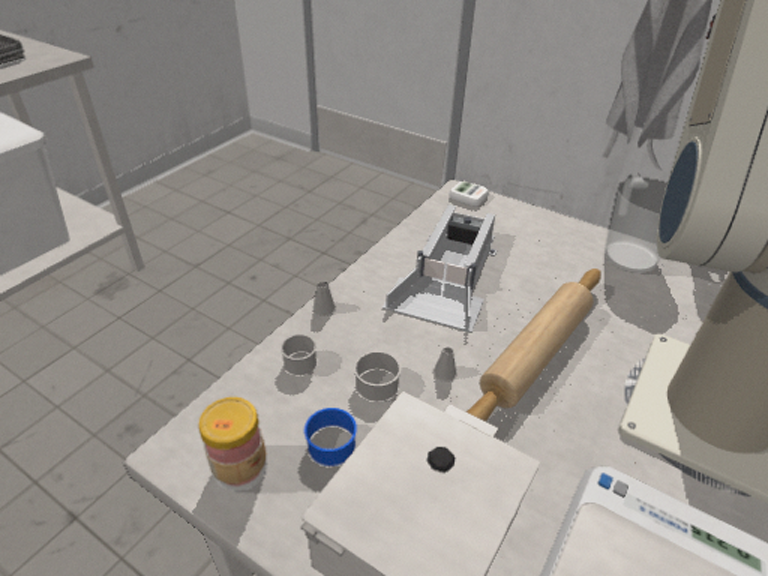

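The top view (1.5x) shows three rings: a steel ring at (292,321), a smaller steel ring at (278,257) and a blue ring at (227,322). The ring at (292,321) looks like the big cutter: it's steel and larger than the other steel one. The rack's apron is at (405,315), its gate at (435,305) and its pad block at (515,288). I'll confirm with measurements and a crop.

```bash
python3 - <<'E'
from h import *
import pickle
d=pickle.load(open("d0.pkl","rb"))
for n in("top","scene"):
    im=d[n];P=cloud(im);z=P[...,2]
    print(n,"table z",np.nanmedian(z[(abs(z)<15)]))
    boxes={"top":{"A":(178,195,210,230),"B":(172,158,200,184),"blue":(135,200,168,230)},"scene":{"A":(232,230,270,270),"B":(184,218,215,252),"blue":(198,268,242,312)}}[n]
    for k,(a,b,c,e) in boxes.items():
        q=P[b:e,a:c].reshape(-1,3);q=q[(q[:,2]>26)&(q[:,2]<42)]
        if len(q)<5: print(k,len(q));continue
        (cx,cy),r=cv2.minEnclosingCircle(q[:,:2].astype(np.float32))
        A=np.c_[2*q[:,:2],np.ones(len(q))];s=np.linalg.lstsq(A,(q[:,:2]**2).sum(1),rcond=None)[0]
        print(k,len(q),"enc",cx,cy,r,"fit",s[:2],np.sqrt(s[2]+s[0]**2+s[1]**2),"zmax",q[:,2].max())
    pickle.dump(P,open(n+"P.pkl","wb"))
# rack height map from the two clouds, in world
Q=np.vstack([pickle.load(open(n+"P.pkl","rb")).reshape(-1,3) for n in("top","scene")])
for n in("top","scene"):
    P=pickle.load(open(n+"P.pkl","rb"));q=P[...]
    b={"top":(240,165,365,245),"scene":(255,130,335,220)}[n]
    q=q[b[1]:b[3],b[0]:b[2]].reshape(-1,3)
    w=q[(q[:,2]>43)&(q[:,2]<58)]
    (c,s,an)=cv2.minAreaRect(w[:,:2].astype(np.float32));print(n,"rack top",len(w),c,s,an)
    np.save(n+"rack.npy",q)
# zoomed height map
S=2.0
q=np.vstack([np.load("toprack.npy"),np.load("scenerack.npy")]);q=q[np.isfinite(q).all(1)&(q[:,2]>-10)&(q[:,2]<80)]
lo=q[q[:,2]>20,:2].min(0)-20;hi=q[q[:,2]>20,:2].max(0)+20;print(lo,hi)
im=d["scene"]
a=im["pixels"][125:225,250:340];b=im["pixels"][215:315,180:280]
c=d["top"]["pixels"][160:245,125:225]
cc=[cv2.resize(x,(390,400),interpolation=cv2.INTER_CUBIC) for x in(a,b)]
cv2.imwrite("pics/c1.png",np.hstack(cc)[...,::-1])
E
```

```text
top table z 0.7389818299420767
A 94 enc 414.7276611328125 213.72586059570312 32.55381774902344 fit [414.18334178 212.96223748] 30.503559211504736 zmax 41.05282279982521
B 79 enc 529.5026245117188 242.06451416015625 26.064189910888672 fit [529.00600359 242.08453122] 24.06759959088731 zmax 40.15747804033913
blue 104 enc 407.0055847167969 328.98675537109375 32.49001693725586 fit [406.97294251 328.49838891] 30.390745209671962 zmax 41.48628419036095
scene table z 0.7556911511049975
A 252 enc 415.3471984863281 215.63082885742188 32.903804779052734 fit [415.40492764 216.37165407] 30.19885933640324 zmax 37.926815694184256
B 186 enc 531.2153930664062 246.4768524169922 26.69042205810547 fit [530.64966117 245.61624301] 23.68119489803828 zmax 38.0735308420069
blue 297 enc 408.6495361328125 332.8055419921875 32.72762680053711 fit [408.08703068 332.6183202 ] 30.32239359539527 zmax 37.47475795256662
top rack top 864 (460.2275695800781, -119.22063446044922) (100.72325897216797, 189.33132934570312) 11.868797302246094
scene rack top 549 (459.5978698730469, -117.21381378173828) (100.58370971679688, 192.4839630126953) 10.736586570739746
[ 336.00940017 -327.33456236] [550.90922058  97.22861908]
```

View pics/c1.png

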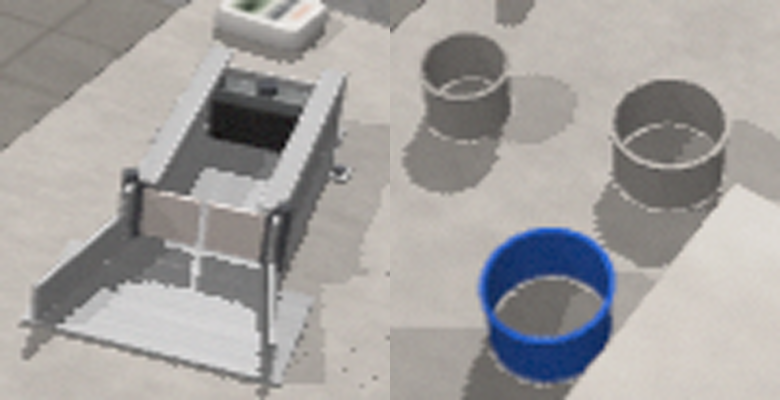

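The crop confirms it. The plain steel ring at right (scene pixel about (252,250)) is the big cutter, with radius about 32 mm. The smaller steel ring at left measures 26 mm radius, and the blue one is the look-alike. Next I'll fit the rack's pose and find the pad face.

```bash
python3 - <<'E'
from h import *
for n in("top","scene"):
    q=np.load(n+"rack.npy");q=q[np.isfinite(q).all(1)]
    o=np.array([445.,-40.]);th=np.radians(-79)
    def tr(q): 
        c,s=np.cos(th),np.sin(th);e=q[:,:2]-o
        return np.c_[e@[c,s],e@[-s,c],q[:,2]]
    for it in range(4):
        r=tr(q)
        m=(r[:,2]>45)&(r[:,2]<51.5)&(r[:,0]>10)&(r[:,0]<165)&(abs(r[:,1])<60)&(abs(r[:,1])>25)
        w=r[m]; L=w[w[:,1]>0];Rr=w[w[:,1]<0]
        a=np.polyfit(L[:,0],L[:,1],1);b=np.polyfit(Rr[:,0],Rr[:,1],1)
        sl=(a[0]+b[0])/2;y0=(a[1]+b[1])/2
        c,s=np.cos(th),np.sin(th)
        o=o+y0*np.array([-s,c]);th+=np.arctan(sl)
    r=tr(q)
    print(n,"origin",o,"deg",np.degrees(th),"slopes",a,b,len(L),len(Rr))
    w=r[(abs(r[:,1])<62)]
    for nm,m in {"walltops x":(w[:,2]>44)&(w[:,2]<51)&(abs(w[:,1])>30),"posts":(w[:,2]>51.5)&(w[:,2]<60)&(w[:,0]<40),"flap top":(w[:,2]>38)&(w[:,2]<50)&(abs(w[:,1])<25)&(w[:,0]<40),"pad/block":(w[:,2]>20)&(w[:,2]<60)&(abs(w[:,1])<20)&(w[:,0]>80)}.items():
        v=w[m]
        if len(v): print(nm,len(v),"x pct",np.round(np.percentile(v[:,0],[0,3,10,25,50,75,90,97,100]),1),"y",np.round(np.percentile(v[:,1],[1,10,50,90,99]),1),"z",np.round(np.percentile(v[:,2],[5,50,95]),1))
    f=w[(abs(w[:,1])<20)]
    print("profile",[(x,*np.round(np.percentile(f[(f[:,0]>=x)&(f[:,0]<x+4),2],[10,50,90]),0).astype(int)) for x in range(-124,184,4) if ((f[:,0]>=x)&(f[:,0]<x+4)).sum()>2 and (x<-92 or abs(x)<12 or x>80)])
E
```

```text
top origin [443.88945948 -40.21831507] deg -77.76839592030927 slopes [-2.84113530e-03  3.81033035e+01] [ 2.49489832e-03 -3.80635554e+01] 261 273
walltops x 582 x pct [-14.3  -0.3  13.3  38.8  84.4 129.4 156.9 169.4 175.3] y [-45.8 -43.6 -30.3  42.7  45.8] z [45.2 48.7 50.8]
posts 55 x pct [-14.   -4.8  -1.9   1.2  12.3  24.6  31.8  37.2  39.2] y [-48.6 -45.1 -31.2  45.5  49.9] z [51.8 53.1 56. ]
flap top 26 x pct [-2.  -1.5 -1.1 -0.8  0.3  1.2  2.2  2.6  2.6] y [-22.9 -18.3   1.2  19.8  24.2] z [39.1 42.5 45.5]
pad/block 223 x pct [120.5 121.6 122.5 133.7 143.5 153.3 175.3 176.5 177.8] y [-19.4 -16.3  -0.4  16.1  19.6] z [22.4 36.2 44.1]
profile [(-124, np.int64(-2), np.int64(2), np.int64(3)), (-120, np.int64(-2), np.int64(0), np.int64(3)), (-116, np.int64(-3), np.int64(0), np.int64(2)), (-112, np.int64(-4), np.int64(0), np.int64(3)), (-108, np.int64(-2), np.int64(0), np.int64(3)), (-104, np.int64(-3), np.int64(1), np.int64(5)), (-100, np.int64(1), np.int64(4), np.int64(6)), (-96, np.int64(-1), np.int64(3), np.int64(5)), (-8, np.int64(1), np.int64(5), np.int64(7)), (-4, np.int64(1), 
[... 2618 characters left out ...]
np.int64(3), np.int64(4)), (104, np.int64(3), np.int64(3), np.int64(4)), (108, np.int64(3), np.int64(3), np.int64(5)), (112, np.int64(2), np.int64(3), np.int64(5)), (116, np.int64(4), np.int64(21), np.int64(35)), (120, np.int64(4), np.int64(19), np.int64(37)), (124, np.int64(4), np.int64(10), np.int64(36)), (132, np.int64(30), np.int64(34), np.int64(36)), (136, np.int64(30), np.int64(35), np.int64(39)), (140, np.int64(37), np.int64(38), np.int64(42)), (144, np.int64(38), np.int64(39), np.int64(44)), (148, np.int64(38), np.int64(39), np.int64(44)), (152, np.int64(37), np.int64(38), np.int64(39)), (168, np.int64(31), np.int64(32), np.int64(36)), (172, np.int64(28), np.int64(31), np.int64(33))]
```

play_rows(plan="3.2 0 0 0 0 0 4.1; 3.2 3.93 -3.7 0 0 0 0; 3.2 3.93 -3.7 0 0 0 0; 3.2 3.93 -3.7 0 0 0 0; 3.2 3.93 -3.7 0 0 0 0; 3.2 3.93 -3.7 0 0 0 0; 3.2 3.93 -3.7 0 0 0 0; 3.2 3.93 -3.7 0 0 0 0; 3.2 3.93 -3.7 0 0 0 0; 3.2 3.93 -3.7 0 0 0 0; 3.2 0.58 -4.92 1 0 0 0; 3.2 0.58 -4.92 1 0 0 0; 3.2 0.58 -4.92 1 0 0 0; 3.2 0.58 -4.92 1 0 0 0; 3.2 0.58 -4.92 1 0 0 0; 3.2 0.58 -4.92 1 0 0 0; 3.2 0.58 -4.92 1 0 0 0; 3.2 0.58 -4.92 1 0 0 0; 3.2 0.58 -4.92 1 0 0 0; 3.2 0 0 0 0 0 0")

```text
t: 2.65
ee_pos: [408.3, 245.5, 132.0]
orientation: [3.124, 0.336, -0.001]
ft_force: [-0.3, -0.3, -0.3]
width: 31.7
```

```bash
cat > st.py <<'E'
from h import *
O=np.array([444.5,-39.2]);D=np.array([.2088,-.978]);N=np.array([.978,.2088])
def st():
    o=get_obs();p=np.array(o["ee_pos"]);e=p[:2]-O;Rm=R.from_rotvec(o["orientation"]).as_matrix();f=np.array(o["ft_force"])
    print("t",round(float(o["t"]),2),"tcp",p.round(1),"rack d,n",round(e@D,1),round(e@N,1),"ydir",np.degrees(np.arctan2(Rm[1,1],Rm[0,1])).round(2),"zax",Rm[:,2].round(3),"F d,n,z",(f[:2]@D).round(2),(f[:2]@N).round(2),f[2].round(2),"w",round(float(o["width"]),1))
E
python3 - <<'E'
from st import *
st()
im=get_image("wrist");save(im,"w1",s=1.5)
P=cloud(im).reshape(-1,3)
q=P[(P[:,2]>26)&(P[:,2]<42)&(np.hypot(P[:,0]-415,P[:,1]-214.7)<42)]
A=np.c_[2*q[:,:2],np.ones(len(q))];s=np.linalg.lstsq(A,(q[:,:2]**2).sum(1),rcond=None)[0]
print(len(q),cv2.minEnclosingCircle(q[:,:2].astype(np.float32)),s[:2],np.sqrt(s[2]+s[0]**2+s[1]**2))
E
```

```text
t 2.65 tcp [408.3 245.5 132. ] rack d,n -286.0 24.0 ydir -77.71 zax [-0.001 -0.    -1.   ] F d,n,z 0.26 -0.33 -0.29 w 31.7
807 ((415.20361328125, 214.15350341796875), 32.41321563720703) [415.64286576 214.6263045 ] 30.389832535456513
```

View pics/w1.png

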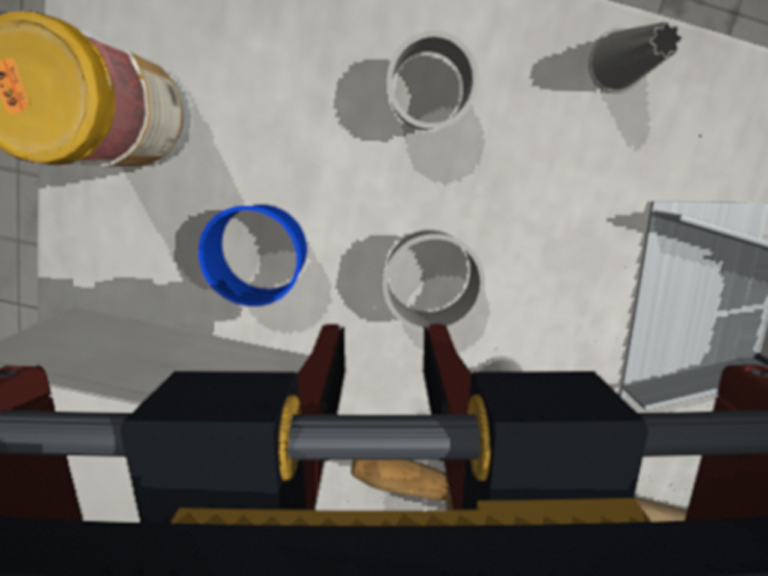

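The wrist view shows the steel big cutter at (432,278) just ahead of the fingers, the blue ring at (252,255) and the small cutter at (430,82). The wrist fit agrees with the other cameras to within 1 mm. Next I go down and pinch the trailing wall.

play_rows(plan="3.2 0.04 0.23 4 0 0 0; 3.2 0 0 4 0 0 0; 3.2 0 0 2.5 0 0 0; 3.2 0 0 1.2 0 0 0; 3.2 0 0 0.8 0 0 0; 3.2 0 0 0 0 0 0; 3.2 0 0 0 0 0 0")

```text
t: 3.58
ee_pos: [410.3, 241.1, 8.4]
orientation: [-3.124, -0.33, -0.002]
ft_force: [-0.0, 1.5, 0.6]
width: 32.2
```

```bash
python3 -c "
from st import *
st()
save(get_image('wrist'),'w2',(150,100,400,300),2.5)"
```

```text
t 3.58 tcp [410.3 241.1   8.4] rack d,n -281.3 25.1 ydir -77.95 zax [ 0.001  0.001 -1.   ] F d,n,z -1.5 0.31 0.62 w 32.2
```

View pics/w2.png

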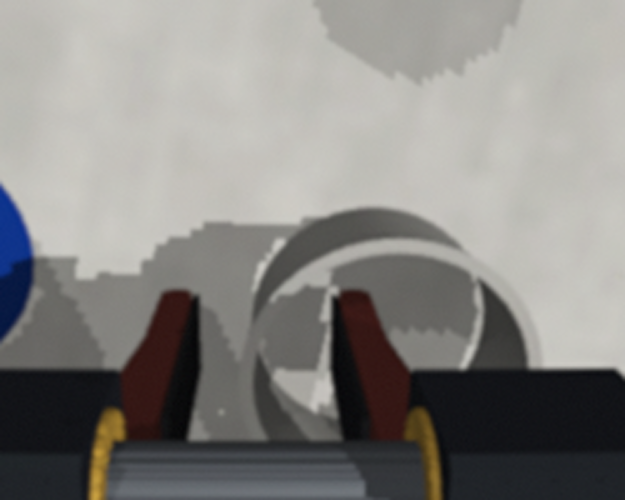

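The wall at (255,350) in the crop lies between the fingers, with the inner finger clear inside the ring. Closing, then lifting a little.

play_rows(plan="0 0 0 0 0 0 0; 0 0 0 0 0 0 0; 0 0 0 0 0 0 0; 0 0 0 0 0 0 0; 0 0 0 0 0 0 0; 0 0 0 -3 0 0 0; 0 0 0 -4 0 0 0; 0 0 0 0 0 0 0; 0 0 0 0 0 0 0")

```text
t: 4.75
ee_pos: [409.4, 240.7, 77.3]
orientation: [3.124, 0.329, -0.001]
ft_force: [-0.1, -0.0, -0.8]
width: 4.6
```

```bash
cat > ring.py <<'E'
from st import *
def ring(im,zlo,zhi,c,r=42):
    P=cloud(im).reshape(-1,3)
    q=P[(P[:,2]>zlo)&(P[:,2]<zhi)&(np.hypot(P[:,0]-c[0],P[:,1]-c[1])<r)]
    s=np.linalg.lstsq(np.c_[2*q[:,:2],np.ones(len(q))],(q[:,:2]**2).sum(1),rcond=None)[0]
    e=s[:2]-O
    print(len(q),"ctr",s[:2].round(1),"r",np.sqrt(s[2]+s[:2]@s[:2]).round(1),"rack d,n",(e@D).round(1),(e@N).round(1))
    return q
E
python3 - <<'E'
from ring import *
st()
im=get_image('wrist');save(im,'w3',(150,100,400,300),2.5)
o=get_obs();p=np.array(o["ee_pos"]);c=p[:2]+30*D
P=cloud(im).reshape(-1,3);q=P[(np.hypot(P[:,0]-c[0],P[:,1]-c[1])<36)&(P[:,2]>60)&(P[:,2]<120)&((P[:,:2]-c)@D>-12)]
print(len(q),np.percentile(q[:,2],[1,50,90,99]).round(1))
t=q[q[:,2]>np.percentile(q[:,2],99)-6]
A=np.c_[(t[:,:2]-c)@D,(t[:,:2]-c)@N,np.ones(len(t))];print("rim plane slope d,n,z",np.linalg.lstsq(A,t[:,2],rcond=None)[0].round(3),len(t))
ring(im,q[:,2].max()-8,q[:,2].max()+1,c,36)
E
```

```text
t 4.75 tcp [409.4 240.7  77.3] rack d,n -281.1 24.1 ydir -77.96 zax [-0. -0. -1.] F d,n,z 0.01 -0.06 -0.79 w 4.6
1969 [ 68.7  93.9 103.1 104.2]
rim plane slope d,n,z [-2.40000e-02  2.60000e-02  1.02308e+02] 856
1637 ctr [416.  211.6] r 29.8 rack d,n -251.3 24.5
```

View pics/w3.png

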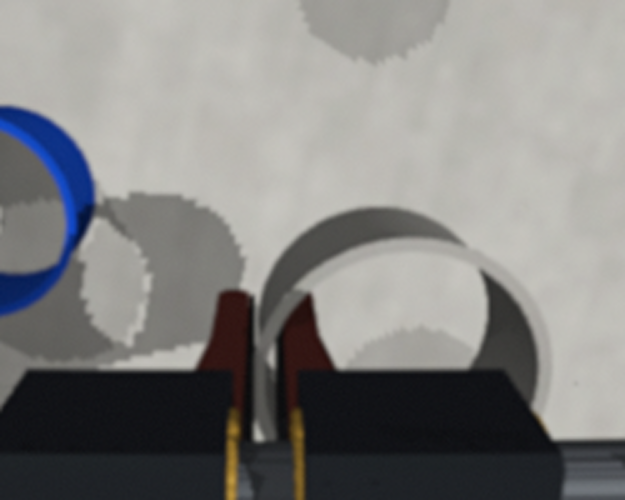

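The cutter is held upright (rim slope about 0.03), with its centre 30 mm ahead of the TCP. Carrying it above the mouth.

play_rows(plan="0 -0.6 4.8 0 0 0 0; 0 -0.6 4.8 0 0 0 0; 0 -0.6 4.8 0 0 0 0; 0 -0.6 4.7 0 0 0 0; 0 0 0 0 0 0 0; 0 0 0 0 0 0 0")

```text
t: 5.55
ee_pos: [425.6, 49.2, 76.9]
orientation: [-3.124, -0.328, 0.003]
ft_force: [-0.7, -0.4, -0.6]
width: 4.9
```

```bash
python3 - <<'E'
from st import *
st()
im=get_image('wrist');P=cloud(im).reshape(-1,3);e=P[:,:2]-O
r=np.c_[e@D,e@N,P[:,2]];r=r[np.isfinite(r).all(1)]
w=r[(r[:,2]>45)&(r[:,2]<51.5)&(r[:,0]>10)&(r[:,0]<165)&(abs(r[:,1])<60)&(abs(r[:,1])>22)]
for s in(1,-1):
    v=w[w[:,1]*s>0]
    if len(v)>20: print(s,len(v),np.polyfit(v[:,0],v[:,1],1),np.percentile(v[:,1],[2,98]).round(1),v[:,0].min(),v[:,0].max())
f=r[(r[:,2]>10)&(r[:,2]<45)&(abs(r[:,1])<25)&(abs(r[:,0])<15)];print("flap",len(f),np.percentile(f[:,0],[5,50,95]) if len(f) else 0)
f=r[(r[:,2]>8)&(r[:,2]<45)&(abs(r[:,1])<20)&(r[:,0]>95)&(r[:,0]<150)];print("pad",len(f),np.percentile(f[:,0],[2,10,50]) if len(f) else 0)
save(im,'w4',s=1.2)
E
```

```text
t 5.55 tcp [425.6  49.2  76.9] rack d,n -90.4 -0.1 ydir -78.01 zax [-0.002  0.    -1.   ] F d,n,z 0.22 -0.79 -0.62 w 4.9
1 2547 [1.19390454e-03 3.91116966e+01] [31.  46.9] 10.065387844327295 90.64616794137417
-1 1731 [ 1.30273367e-03 -3.61359410e+01] [-44.  -28.9] 10.016889650568167 81.9312021070398
flap 1079 [-1.87850289 -1.26368957  1.45215329]
pad 678 [120.87794052 121.30050708 122.06888217]
```

View pics/w4.png

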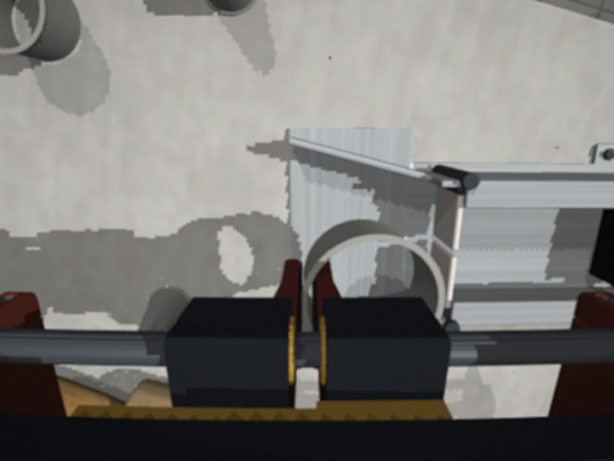

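The wrist view shows the ring over the apron at (375,285), flaps shut at (450,250), and the lane to the right. The rack's midline comes out about 1 mm left of my estimate and the pad face at rack x about 121 mm. Lowering onto the apron.

play_rows(plan="0 0.08 0 3 0 0 0; 0 0 0 2 0 0 0; 0 0 0 1 0 0 0; 0 0 0 0.5 0 0 0; 0 0 0 0 0 0 0; 0 0 0 0 0 0 0")

```text
t: 6.35
ee_pos: [427.3, 49.4, 13.2]
orientation: [3.124, 0.33, 0.002]
ft_force: [-0.4, -0.2, -1.1]
width: 4.9
```

```bash
python3 -c "
from st import *
st()"
```

```text
t 6.35 tcp [427.3  49.4  13.2] rack d,n -90.3 1.7 ydir -77.94 zax [ 0.001  0.    -1.   ] F d,n,z 0.07 -0.47 -1.14 w 4.9
```

play_rows(plan="0 0 0 0.12 0 0 0; 0 0 1 0 0 0 0; 0 0 1 0 0 0 0; 0 0 1 0 0 0 0; 0 0 1 0 0 0 0; 0 0 0.8 0 0 0 0; 0 0 0.8 0 0 0 0; 0 0 0.8 0 0 0 0; 0 0 0 0 0 0 0")

```text
t: 7.48
ee_pos: [440.5, -14.0, 11.4]
orientation: [3.124, 0.329, 0.0]
ft_force: [-1.0, -1.0, 1.6]
width: 4.6
```

```bash
python3 - <<'E'
from ring import *
st()
im=get_image('scene');save(im,'s5',(250,120,350,220),5.5)
E
```

```text
t 7.47 tcp [440.5 -14.   11.4] rack d,n -25.5 1.3 ydir -77.99 zax [ 0. -0. -1.] F d,n,z 0.81 -1.24 1.58 w 4.6
```

View pics/s5.png

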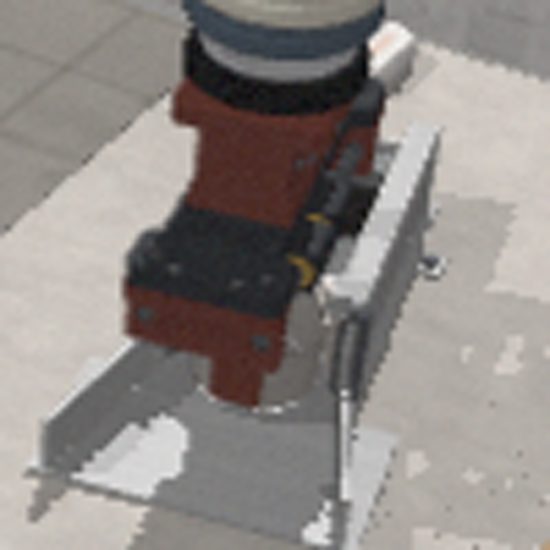

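The cutter is flat and entering the gate at about (265,350) in the crop, and forces are small. Continuing to just short of the pad.

play_rows(plan="0 0 0.8 0 0 0 0; 0 0 0.8 0 0 0 0; 0 0 0.8 0 0 0 0; 0 0 0.8 0 0 0 0; 0 0 0.8 0 0 0 0; 0 0 0.8 0 0 0 0; 0 0 0.8 0 0 0 0; 0 0 0.8 0 0 0 0; 0 0 0.8 0 0 0 0; 0 0 0.4 0 0 0 0; 0 0 0 0 0 0 0; 0 0 0 0 0 0 0")

```text
t: 9.02
ee_pos: [456.2, -87.7, 11.5]
orientation: [3.124, 0.33, 0.0]
ft_force: [0.8, -1.2, 1.5]
width: 4.5
```

```bash
cat > look.py <<'E'
from st import *
import sys
for k in range(3): st(); im=get_image('wrist')
P=cloud(im).reshape(-1,3);e=P[:,:2]-O
r=np.c_[e@D,e@N,P[:,2]];r=r[np.isfinite(r).all(1)]
def s(nm,m,c=0):
    f=r[m];print(nm,len(f),np.percentile(f[:,c],[2,10,50,90,98]).round(1) if len(f)>5 else '')
s("block/pad x",(r[:,2]>8)&(r[:,2]<45)&(abs(r[:,1])<24)&(r[:,0]>100)&(r[:,0]<160))
s("ring top x",(r[:,2]>34)&(r[:,2]<42)&(abs(r[:,1])<28)&(r[:,0]>70)&(r[:,0]<125))
s("flap z>30 x",(r[:,2]>8)&(r[:,2]<46)&(abs(r[:,1])<38)&(r[:,0]>-10)&(r[:,0]<25))
save(im,sys.argv[1],s=1.5)
E
python3 look.py w6
```

```text
t 9.03 tcp [456.2 -87.7  11.5] rack d,n 49.9 1.4 ydir -77.95 zax [ 0. -0. -1.] F d,n,z 1.32 0.52 1.46 w 4.5
t 9.07 tcp [456.2 -87.6  11.5] rack d,n 49.8 1.3 ydir -77.94 zax [ 0. -0. -1.] F d,n,z -0.05 -0.76 1.28 w 4.8
t 9.12 tcp [456.2 -87.5  11.5] rack d,n 49.7 1.3 ydir -77.94 zax [ 0. -0. -1.] F d,n,z 0.68 -0.32 1.92 w 4.6
block/pad x 6623 [105.6 108.5 138.7 150.4 155.9]
ring top x 959 [ 95.6 101.6 110.8 124.2 124.8]
flap z>30 x 1069 [-0.6  0.3  2.6  3.1  3.3]
```

View pics/w6.png

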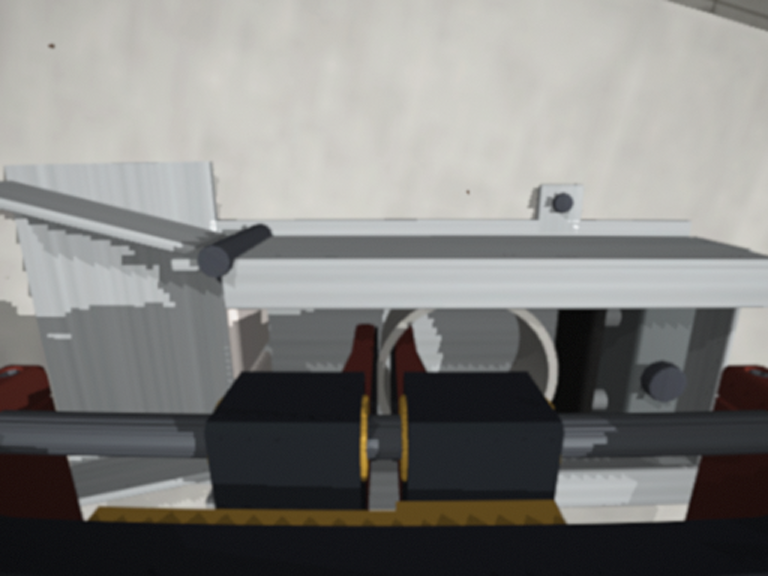

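The ring is past the gate: its rim's front edge is at (555,360) and the black pad starts at about (560,360). Approaching the pad in small steps while averaging the force.

play_rows(plan="0 0 0.3 0 0 0 0; 0 0 0.3 0 0 0 0; 0 0 0 0 0 0 0; 0 0 0 0 0 0 0")

```text
t: 9.68
ee_pos: [457.5, -93.6, 11.5]
orientation: [3.124, 0.33, 0.0]
ft_force: [-0.6, -0.7, 1.7]
width: 5.0
```

```bash
cat > avg.py <<'E'
from st import *
f=[];p=[]
for k in range(6):
    o=get_obs();v=np.array(o["ft_force"]);f.append([v[:2]@D,v[:2]@N,v[2]]);p.append([(np.array(o["ee_pos"])[:2]-O)@D,o["ee_pos"][2]]);get_image('top')
print("t",o["t"],"F d,n,z",np.mean(f,0).round(2),"sd",np.std(f,0).round(2),"d,z",np.mean(p,0).round(2))
E
python3 avg.py
```

```text
t 9.925 F d,n,z [ 0.9  -0.02  0.95] sd [0.7  0.7  0.47] d,z [55.9  11.48]
```

play_rows(plan="0 0 0.2 0 0 0 0; 0 0 0.2 0 0 0 0; 0 0 0 0 0 0 0")

```text
t: 10.35
ee_pos: [458.3, -97.5, 11.5]
orientation: [3.124, 0.329, 0.0]
ft_force: [-0.7, 0.1, 1.5]
width: 4.9
```

```bash
python3 avg.py
```

```text
t 10.6 F d,n,z [ 0.05 -0.21  1.3 ] sd [0.17 0.37 0.21] d,z [59.9  11.47]
```

play_rows(plan="0 0 0.2 0 0 0 0; 0 0 0 0 0 0 0")

```text
t: 10.9
ee_pos: [458.5, -99.3, 11.4]
orientation: [-3.124, -0.329, 0.0]
ft_force: [-0.5, 0.7, 1.2]
width: 4.5
```

```bash
python3 avg.py
```

```text
t 11.15 F d,n,z [-1.71  0.03  1.56] sd [0.53 0.44 0.32] d,z [61.72 11.45]
```

play_rows(plan="0 0 0.2 0 0 0 0; 0 0 0 0 0 0 0")

```text
t: 11.45
ee_pos: [458.9, -101.2, 11.4]
orientation: [-3.124, -0.329, 0.001]
ft_force: [0.5, 4.5, 2.0]
width: 4.9
```

```bash
python3 avg.py
```

```text
t 11.7 F d,n,z [-4.27  0.15  2.05] sd [0.73 0.76 0.64] d,z [63.64 11.43]
```

The force is rising at the pad's stiffness and the pad has given about 3.5 mm. One more millimetre, then hold.

play_rows(plan="0 0 0.1 0 0 0 0; 0 0 0 0 0 0 0; 0 0 0 0 0 0 0; 0 0 0 0 0 0 0; 0 0 0 0 0 0 0; 0 0 0 0 0 0 0")

```text
t: 12.5
ee_pos: [459.1, -102.1, 11.4]
orientation: [-3.124, -0.33, 0.001]
ft_force: [-0.8, 5.1, 1.2]
width: 5.0
```

```bash
python3 avg.py; python3 look.py w7
```

```text
t 12.75 F d,n,z [-5.6   0.05  1.75] sd [0.35 0.38 0.67] d,z [64.57 11.42]
t 12.8 tcp [ 459.1 -102.1   11.4] rack d,n 64.6 1.1 ydir -77.96 zax [-0.  0. -1.] F d,n,z -5.55 -0.08 1.85 w 4.8
t 12.85 tcp [ 459.  -102.1   11.4] rack d,n 64.6 1.1 ydir -77.96 zax [-0.  0. -1.] F d,n,z -6.14 0.05 2.5 w 4.8
t 12.9 tcp [ 459.1 -102.1   11.4] rack d,n 64.6 1.1 ydir -77.96 zax [-0.  0. -1.] F d,n,z -5.94 0.33 1.95 w 4.7
block/pad x 5063 [119.4 123.  139.3 152.4 156.7]
ring top x 688 [ 70.2  72.1 116.5 123.9 124.7]
flap z>30 x 1905 [-0.6  0.4  2.5  2.9  3.2]
```

View pics/w7.png

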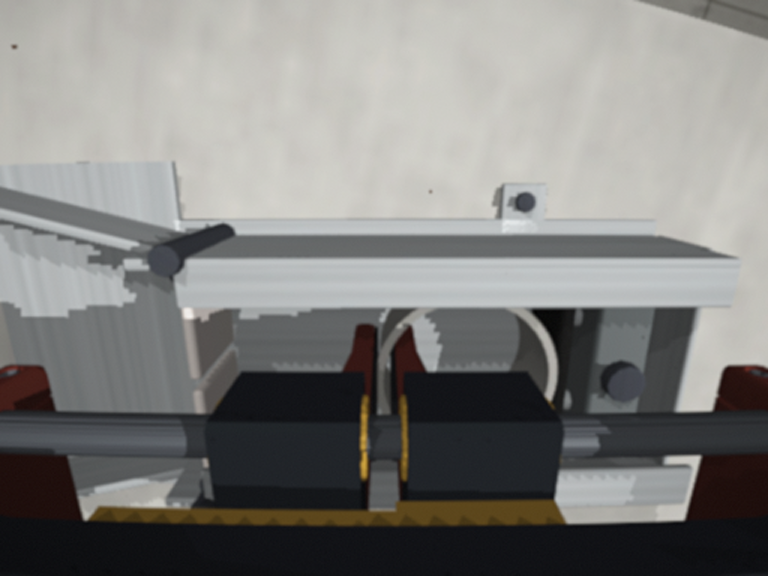

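The ring is pressed into the pad at about 5.8 N (roughly 4.5 mm) and has been held for over 1 s. The flaps are already shut at (200,350). Next I back off until the pad relaxes, open slightly and lift straight out.

play_rows(plan="0 0 -0.3 0 0 0 0; 0 0 -0.35 0 0 0 0; 0 0 0 0 0 0 0; 0 0 0 0 0 0 0; 2.6 0 0 0 0 0 0; 2.6 0 0 0 0 0 0; 2.6 0 0 0 0 0 0; 2.6 0 0 0 0 0 0; 2.6 0 0 0 0 0 0")

```text
t: 14.08
ee_pos: [457.9, -95.9, 11.5]
orientation: [-3.124, -0.33, 0.0]
ft_force: [-0.2, 0.1, 0.1]
width: 26.0
```

```bash
python3 avg.py
```

```text
t 14.325 F d,n,z [ 0.44  0.11 -0.14] sd [0.46 0.61 0.42] d,z [58.28 11.48]
```

play_rows(plan="2.6 0 0 -0.7 0 0 0; 2.6 0 0 -1 0 0 0; 2.6 0 0 -2 0 0 0; 2.6 0 0 -4 0 0 0; 2.6 0 0 -5 0 0 0; 2.6 0 -5 -3 0 0 0; 2.6 0 -5 0 0 0 0; 2.6 -3 -5 0 0 0 0; 2.6 0 0 0 0 0 0; 2.6 0 0 0 0 0 0")

```text
t: 15.62
ee_pos: [397.9, 44.6, 169.2]
orientation: [3.124, 0.331, 0.003]
ft_force: [1.0, 0.8, -0.2]
width: 26.0
```

```bash
python3 - <<'E'
from ring import *
st()
for n in("scene","top","wrist"):
    im=get_image(n);P=cloud(im);e=P[...,:2]-O
    r=np.dstack([e@D,e@N,P[...,2]]).reshape(-1,3);r=r[np.isfinite(r).all(1)]
    f=r[(r[:,2]>10)&(r[:,2]<45)&(abs(r[:,1])<30)&(r[:,0]>-15)&(r[:,0]<40)]
    print(n,"flap x",len(f),np.percentile(f[:,0],[2,50,98]).round(1) if len(f)>5 else "")
    f=r[(r[:,2]>30)&(r[:,2]<44)&(abs(r[:,1])<29)&(r[:,0]>45)&(r[:,0]<118)]
    print("  ring x",len(f),np.percentile(f[:,0],[1,99]).round(1),"z",np.percentile(f[:,2],[5,50,95]).round(1)) if len(f)>5 else 0
    if n=="scene": save(im,"s8",(250,120,350,220),5.5)
    if n=="scene":
        q=P[218:252,184:215].reshape(-1,3);q=q[(q[:,2]>26)&(q[:,2]<42)];print("  other",cv2.minEnclosingCircle(q[:,:2].astype(np.float32)))
E
```

```text
t 15.62 tcp [397.9  44.6 169.2] rack d,n -91.7 -28.1 ydir -77.9 zax [ 0.002 -0.    -1.   ] F d,n,z -0.58 1.12 -0.22 w 26.0
scene flap x 238 [-5.1 -2.5  0.4]
  ring x 87 [ 53.4 117.3] z [31.1 35.9 39.7]
  other ((530.8019409179688, 246.37745666503906), 26.38275146484375)
top flap x 0 
  ring x 76 [ 58.1 117.8] z [32.2 38.5 42.1]
wrist flap x 659 [-1.4 -0.8  2.5]
  ring x 741 [ 56.3 117.7] z [30.7 37.1 38.7]
```

View pics/s8.png

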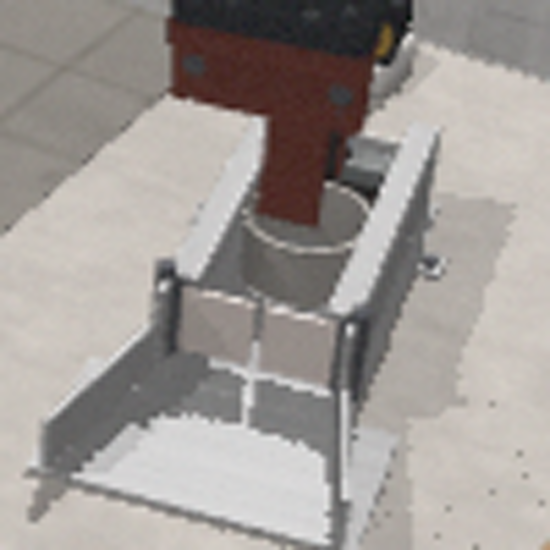

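The scene crop shows both flaps shut at (260,330) and the ring upright in the lane at (305,240). The ring spans rack x of about 56 to 118 mm, so its centre is near 87 mm. The hand is 170 mm up and touching nothing.

```bash
python3 -c "
from workcell import *
print(close_job())"
```

```text
the job is handed in; nothing more can be done
None
```

The big steel cutter is put away in the rack, and I handed the job in at about 16 s of the 48 s allowed. The hand-in reports no verdict.

I pinched the cutter by its trailing wall, set it at the mouth and slid it flat through both flaps. I pressed it into the pad at about 5.8 N, roughly 4.5 mm of give, and held that for over 1 s. Then I backed off until the force read about zero, opened the fingers and lifted straight out.

**Last checks, after the hand was out:**
- **Cutter:** it stands upright with its centre near rack x = 87 mm and its rim at about 38 mm, so it rests on the rack floor.
- **Flaps:** both are shut in the scene picture, and the scene and wrist depths agree. The top camera gave no reading on the flaps.
- **Pad:** the force was about zero after backing off, but I did not measure the pad itself.
- **Other cutter:** it is within about 0.5 mm of where it started.

**Weak points:**
- The cameras disagreed with each other by up to about 2–3 mm. I averaged them and found pad contact by force instead.
- The flaps' opening angle was not measured directly. I inferred it from the cutter passing through them.

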